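# Lock the hold-down bolt of a cube mould on the vibrating table

### The arm

A 6-joint arm with a two-finger parallel gripper is mounted at the origin on the work surface. World frame = base frame: x ahead of the robot, y to its left, z up, the work surface at z = 0. Lengths are in m, angles in rad, forces in N, time in s.
With the tool pointing down it reaches from about 0.3 to 0.775 m from the base axis. Payload 14.6 kg.
Tool frame: the origin (TCP) lies midway between the tips of the shut fingers; the grasp point (between the pads) lies env.pinch_z behind it (env.pinch_z is the distance from the TCP to the grasp point, in m); z points along the fingers, y is the line along which they close (so a half turn about z gives the same grasp; the last joint's range is limited). The gripper opens to 94 mm and grips with 3 to 60 N. Pads are 16 mm wide; open, the fingers measure 119 mm over their backs; the gripper's body (75 mm by 177 mm) begins 78 mm behind the grasp point.
Start: joints at [-1.369, 0.3, 1.521, -0, 1.321, -0.067], TCP at [0.146, -0.53, 0.205] pointing down, gripper open.
Joint ranges: [-3.03, 3.03], [-0.79, 2.21], [0.23, 2.52], [-1.04, 4.18], [0, 3.07], [-2.55, 2.55]. Speed limits (rad/s): [2.22, 2.22, 2.57, 3.14, 3.14, 3.14].

### API

Orientations are given as a unit quaternion [w, x, y, z].
In Python, from plant import env gives the robot as it stands.
- The arm moves only by the tool send_rows, never from a script. Its arguments are lists of equal length, an entry for each row: "delta_pos": the shift along the tool's x, y, z in units of 25 mm (1.0 is 25 mm), a list of three; "rotation": the turn, a rotation vector about the tool's x, y, z in units of 5 degrees (1.0 is 5 degrees), a list of three; "hand": the gripper's target within -1 to 1 (shut at 1, half-way at 0, fully open at -1). A call has exactly 8 rows; each row shifts and turns the commanded pose from where the row before left it, along the tool's axes as they then stand; what a row does not reach is not made up. A row lasts 1/12 s, in which the tool goes at most 41.7 mm and 7.16 degrees, less where a joint would pass 70% of its speed; a pose out of reach is approached as far as the arm can. A call is refused whole if a number of a shift passes 1 or a number of a turn 1, either way. A call with a gripper value outside its range is refused whole. The fingers move at their own pace and stop on an object; the grip force is fixed at half the most. Time passes only in rows, so rows that do not move let the fingers close, or fill a call up. It gives the time, the measured TCP pose, the force, the opening and the grip force at its end, in the units of the state.
- env.sense(): the state, without advancing time (a new reading comes with each control period).
- env.snapshot(name): name is "scene" or "top"; returns (picture, depth): 384x512x3 uint8, red, green, blue; 384x512 float32, m along the optical axis (not along the pixel's ray), 0 where there is no reading.
- env.calibration(name): a dict with "fx", "fy", "cx", "cy" (pixels), "cam_to_world" (4x4, takes a point from camera to world coordinates). Camera axes: x right, y down, z forward; pixel columns grow to the right and rows downward; lengths in m; the calibration is good to about 2 mm. A picture is of the moment at which its call begins. calibration takes no time and is no camera call.
- env.finish_job(): hands the job in; it is judged then, once.
The state is a dict: "t": time; "joint_positions": joint angles; "qd": joint speeds; "joint_torque": joint torques, N m; "tcp_pos": TCP position; "tcp_rot": TCP orientation; "ft_force": force on the tool from outside, world axes, zero at the start; "ft_torque": the same for the moment, N m; "grip_width": finger opening in m; "gripper_force": force on a finger pad.
Only numpy, scipy, OpenCV 4.12 (cv2) and the standard library are available. Lean on these libraries where they do the work, as an engineer would, in place of code of your own. Each camera call takes 0.05 s, during which the arm holds its last target. There are 200 camera calls.

### The job

Clamp the cube mould on the vibrating table: lift the T-headed hold-down bolt out of its wooden holder, pass its head through the hole of the sprung strap and feel for the slot of the sliding nut below, which sits somewhere along its guideway, then press the strap down, turn the bolt a quarter turn clockwise (seen from above) to its stop and let it rise into its seat, so that it holds the strap down by itself. Feel your way gently, never pressing the bolt harder than about 50 N against the table's parts, and leave the cube, weight and beaker where they are.

Things in the scene. Friction and masses are not known exactly. Their poses are not given: they have to be found in the camera images.
- bolt: Steel hold-down bolt, black plastic bar handle, 0.18-0.33 kg. Origin: on its axis, under its collar (disc, diameter 70, z 0 to 6). At the start it hangs upright by the collar in the holder, at any yaw. Below the collar a shank of diameter 11 leads to the T-head. Handle and head both lie along the bolt's x; a half turn gives the same shape. Sizes here in mm.
- handle (a point): Middle of the bolt's bar handle, 21 above the bolt's origin, axes as the bolt's. The handle is 44 long along x, 14 wide along y and reaches from 6 (collar top) to 36 above the bolt's origin.
- head (a point): On the bolt's axis at the top face of its T-head, 19 below the bolt's origin, axes as the bolt's. The head is 40 along x, 12 along y, 8 high; its foot is 27 below the origin, the lowest 2 stepped in to 38 x 10.5 as a lead.
- holder: Fixed wooden block 84 x 84, 60 high, with a through hole of diameter 50 in which the bolt hangs, collar on the block's top. Origin: centre of its underside.
- shaker: Fixed vibrating table: blue body, steel deck 240 (x) x 260 (y), deck top 80 above the bench. Origin: centre of its underside; yaw within 20 degrees of the world's. On its +y half stands a dark three-gang steel cube mould (190 x 74, top 62 above deck, near wall 118 from the guideway point); on its -y half is the sprung strap over the sliding nut.
- guideway (a point): Deck-top height, the -y end of the sliding nut's guideway, 71 from the shaker's centre towards -y; axes as the shaker's. The nut is steel, flush in the deck; its slot, 46 along x, 14.5 along y, goes right through. It slides stiffly (5 N) along y: the slot's centre lies 3 to 19 from here towards +y. With the head's foot pressed lightly on the nut, move along y until the head drops in.
- nut_under (a point): Point 10 below point guideway: underside of the nut. With the head's top below this point the bolt turns 90 degrees clockwise seen from above (give or take 8 by play) to solid stops; anticlockwise is blocked. Let up there, the head rises 3 into a cross groove 21 wide (bolt origin then 12 above deck top) and cannot turn back. Room below is ample.
- strap (a joint): Strap travel in m: 0 up (start), grows when pressed down, solid stop at 0.012. Steel plate 6 mm thick, 84 (x) by 145 (y); top 18 mm above deck when up; oblong hole 50 (x) by 60 (y) centred 11 mm to +y of point guideway; the collar bears on it. It pushes up with 3 N at 0, 0.9 N more per mm, 14 N at the stop. The bolt can turn at 0.009 to 0.012 and, seated, holds it near 0.006.
- cube: Bystander: concrete cube, 50 each way, loose on the bench. Origin: centre of its underside.
- weight: Bystander: brass calibration weight with a knob, diameter 40, 55 high, loose. Origin: centre of its underside.
- beaker: Bystander: aluminium cup, diameter 70, 90 high, loose. Origin: centre of its underside.
Mind the look-alikes: they are no part of the job. What is shaped like the bolt but blue or purple is not meant.

How it is judged:
By the outcome, as a careful person would: the job done as asked, in the order asked, and still so for the second after the job is handed in, with the robot touching nothing.
It also fails if it takes over 72 s, if anything falls off the work surface, if the arm or the gripper's body presses on something with over 40 N, if the wrist force passes 120 N, or if a joint passes its speed limit or range.

## Working session

There is one attempt and no reset: what is moved stays moved. The work goes in short steps, Python scripts to look and compute and a tool call to move; the robot and the scene stay as the last step left them, time stands still between calls to the robot, and variables do not carry over. Pictures are saved under pics/ and viewed, at most 10 in all, crops included, and the job is handed in when it is done.

Besides the shell and the picture viewer there is one more tool, called after "Emit:" as name(argument=value, ...) on one line, values as JSON. send_rows: Moves the arm, as the interface text tells. Its arguments: {"type":"object","properties":{"delta_pos":{"type":"array"},"rotation":{"type":"array"},"hand":{"type":"array"}},"required":["delta_pos","rotation","hand"]}

```bash
ls; mkdir -p pics; python3 - <<'E'
from plant import env
import cv2,numpy as np
s=env.sense();print({k:np.round(v,3).tolist() for k,v in s.items()},env.pinch_z)
ims=[]
for n in("scene","top"):
    p,d=env.snapshot(n);cv2.imwrite(f"pics/{n}0.png",p[:,:,::-1]);np.save(f"{n}0.npy",d)
    c=env.calibration(n);print(n,c["fx"],c["cx"],c["cy"],np.round(c["cam_to_world"],3).tolist())
E
```

```text
pics
{'t': 0.0, 'joint_positions': [-1.369, 0.3, 1.522, -0.0, 1.321, -0.067], 'qd': [0.001, -0.002, 0.0, 0.002, 0.0, 0.001], 'joint_torque': [-0.004, -53.181, -35.274, 0.071, 0.024, -0.0], 'tcp_pos': [0.146, -0.53, 0.205], 'tcp_rot': [-0.001, 0.991, 0.134, -0.0], 'ft_force': [-0.171, 0.27, 0.399], 'ft_torque': [0.04, -0.013, 0.063], 'gripper_force': 0.0, 'grip_width': 0.094} 0.0188
scene 430.5104053655908 252.58158978385546 192.27349520398502 [[-0.163, 0.787, -0.595, 1.255], [0.987, 0.131, -0.097, 0.168], [0.001, -0.603, -0.798, 1.004], [0.0, 0.0, 0.0, 1.0]]
top 429.3143251977588 256.68269305170236 192.36004967924026 [[0.069, -0.976, 0.207, 0.339], [-0.998, -0.068, 0.014, 0.069], [0.001, -0.208, -0.978, 1.08], [0.0, 0.0, 0.0, 1.0]]
```

View pics/scene0.png

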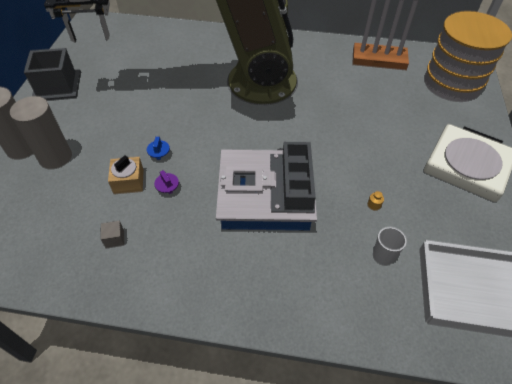

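View pics/top0.png

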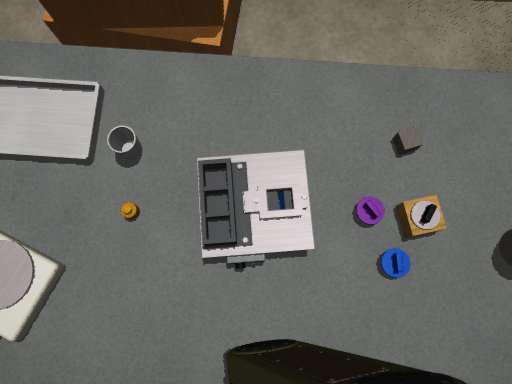

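The scene view shows the robot at the top. The holder with the black-handled bolt is at about (125,172), and the blue and purple look-alikes are beside it. In the top view the holder is at (424,215) and the deck at (255,203). The strap hole is at about (280,201) and the mould lies to its left.

```bash
cat > h.py <<'E'
import cv2,numpy as np
from plant import env
def plane(n,uv,z):
    c=env.calibration(n);T=np.array(c["cam_to_world"]);uv=np.atleast_2d(uv).astype(float)
    r=np.c_[(uv[:,0]-c["cx"])/c["fx"],(uv[:,1]-c["cy"])/c["fy"],np.ones(len(uv))]@T[:3,:3].T
    o=T[:3,3];return o+r*((z-o[2])/r[:,2])[:,None]
def cloud(n,d):
    c=env.calibration(n);T=np.array(c["cam_to_world"]);v,u=np.mgrid[:384,:512]
    P=np.stack([(u-c["cx"])/c["fx"]*d,(v-c["cy"])/c["fy"]*d,d],-1);return P@T[:3,:3].T+T[:3,3]
E
python3 - <<'E'
from h import *
for n,bb,db in(("top",(395,190,455,245),(190,140,325,270)),("scene",(100,145,150,200),(205,130,330,240))):
    im=cv2.imread(f"pics/{n}0.png");P=cloud(n,np.load(f"{n}0.npy"));g=im.max(2)
    x0,y0,x1,y1=bb;R=np.zeros(g.shape,bool);R[y0:y1,x0:x1]=1
    S=im.max(2).astype(int)-im.min(2)
    h=(R&(g<60)&(P[...,2]>.075)).astype(np.uint8)
    m=(R&(g>130)&(S<40)).astype(np.uint8)
    for nm,mm,z in(("handle",h,.096),("collar",m|h,.066)):
        c=max(cv2.findContours(mm,0,1)[0],key=cv2.contourArea)[:,0]
        w=plane(n,c,z);r=cv2.minAreaRect((w[:,:2]*1000).astype(np.float32));print(n,nm,r, "z",np.percentile(P[...,2][mm>0],[5,50,95]).round(3))
    x0,y0,x1,y1=db;R[:]=0;R[y0:y1,x0:x1]=1
    dk=R&(P[...,2]>.072)
    st=(dk&(abs(P[...,2]-.08)<.006)).astype(np.uint8)
    al=cv2.morphologyEx(dk.astype(np.uint8),cv2.MORPH_OPEN,np.ones((5,5)))
    c=max(cv2.findContours(al,0,1)[0],key=cv2.contourArea)[:,0]
    print(n,"deck",cv2.minAreaRect((plane(n,c,.08)[:,:2]*1000).astype(np.float32)),np.median(P[...,2][st>0]))
    cr=im[y0:y1,x0:x1];cv2.imwrite(f"pics/{n}_crop.png",cv2.resize(cr,None,fx=4.4,fy=4.4,interpolation=2))
a=cv2.imread("pics/top_crop.png");b=cv2.imread("pics/scene_crop.png")
E
```

```text
top handle ((524.9776000976562, -317.41485595703125), (18.09839630126953, 49.17266082763672), 63.8680305480957) z [0.079 0.095 0.099]
top collar ((527.675537109375, -321.3415832519531), (66.90777587890625, 65.55956268310547), 46.47219467163086) z [0.063 0.067 0.098]
top deck ((526.1633911132812, 88.31523132324219), (240.5382537841797, 259.93597412109375), 8.471990585327148) 0.08002810705825802
scene handle ((537.1220092773438, -318.48089599609375), (29.014060974121094, 52.54570007324219), 69.91461181640625) z [0.077 0.093 0.099]
scene collar ((526.72021484375, -327.7850341796875), (67.86175537109375, 70.70584106445312), 64.3029556274414) z [0.002 0.069 0.098]
scene deck ((512.2489624023438, 83.52872467041016), (278.3496398925781, 262.1985778808594), 8.68259334564209) 0.08103603786579988
```

View pics/top_crop.png

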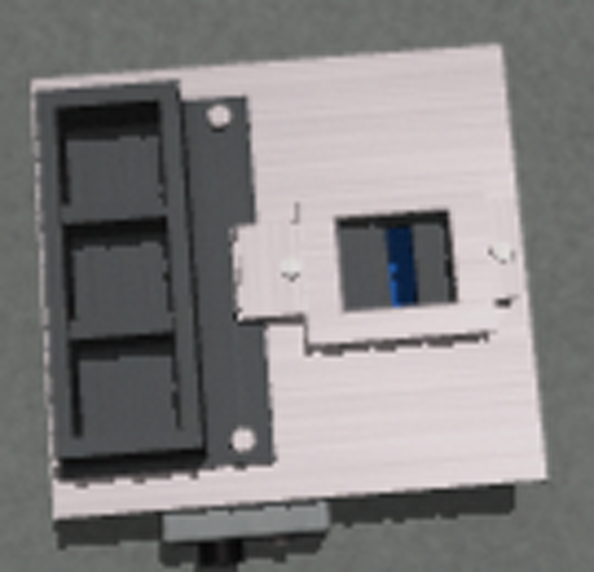

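View pics/scene_crop.png

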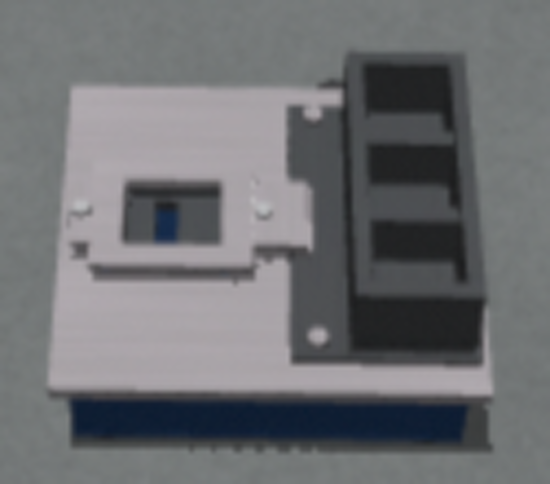

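The top crop shows the strap hole spanning about x 337–457 and y 210–308, with the nut slot visible as a blue strip at x≈387–413. The scene crop shows the same hole at (172,212) with the blue slot at (166,222). I'll refine the slot, the hole and the handle.

```bash
python3 - <<'E'
from h import *
a=np.radians(8.5);ex=np.array([np.cos(a),np.sin(a)]);ey=np.array([-np.sin(a),np.cos(a)]);C=np.array([526.2,88.3]);G=C-71*ey;print("guide",G)
loc=lambda w:((w[:,:2]*1000-G)@np.c_[ex,ey])
def rng(l):return np.percentile(l,[2,98],axis=0).round(1).tolist()
for n,hb,db in(("top",(395,190,455,245),(255,182,305,222)),("scene",(100,145,150,200),(228,165,265,192))):
    im=cv2.imread(f"pics/{n}0.png").astype(int);P=cloud(n,np.load(f"{n}0.npy"))
    x0,y0,x1,y1=hb;R=np.zeros(im.shape[:2],bool);R[y0:y1,x0:x1]=1
    h=R&(P[...,2]>.09)&(im.max(2)<90);v,u=np.nonzero(h)
    w=(plane(n,np.c_[u,v],.096)[:,:2]*1000).astype(np.float32)
    print(n,"handle",cv2.minAreaRect(w),w.mean(0),len(w),"cloud",cv2.minAreaRect((P[h][:,:2]*1000).astype(np.float32)))
    c=R&(abs(P[...,2]-.066)<.006)&(im.max(2)-im.min(2)<45)&(im.max(2)>110);v,u=np.nonzero(c)
    w=(plane(n,np.c_[u,v],.066)[:,:2]*1000).astype(np.float32);hu=cv2.convexHull(w);print(" collar",cv2.fitEllipse(hu),cv2.minEnclosingCircle(hu))
    hd=R&(abs(P[...,2]-.060)<.008);v,u=np.nonzero(hd);print(" holder+",cv2.minAreaRect((plane(n,np.c_[u,v],.06)[:,:2]*1000).astype(np.float32)))
    x0,y0,x1,y1=db;R[:]=0;R[y0:y1,x0:x1]=1
    b=R&(im[...,0]>im[...,2]+30);v,u=np.nonzero(b)
    for z in(.08,.07):print(" slot z",z,rng(loc(plane(n,np.c_[u,v],z))),len(u))
    ho=R&(P[...,2]<.089);v,u=np.nonzero((im.max(2)<140)&R)
    print(" hole",rng(loc(plane(n,np.c_[u,v],.098))))
E
```

```text
guide [536.69446819  18.0798737 ]
top handle ((506.3835754394531, -303.62933349609375), (57.756141662597656, 87.17605590820312), 24.81113052368164) [ 525.71826 -319.2393 ] 125 cloud ((430.35955810546875, -138.69528198242188), (33.15000915527344, 453.2063903808594), 27.989574432373047)
 collar ((527.41357421875, -321.7142639160156), (67.85404968261719, 67.97781372070312), 68.52295684814453) ((527.2006225585938, -321.94464111328125), 34.699607849121094)
 holder+ ((527.1375122070312, -320.1020202636719), (84.23304748535156, 87.1788558959961), 15.896384239196777)
 slot z 0.08 [[-20.8, 0.3], [19.8, 14.1]] 102
 slot z 0.07 [[-19.2, -0.5], [21.9, 13.4]] 102
 hole [[-46.1, -22.4], [24.6, 61.8]]
scene handle ((564.34912109375, -291.85455322265625), (125.28713989257812, 42.265235900878906), 44.15424346923828) [ 531.92676 -322.92474] 81 cloud ((891.3272705078125, -91.2691650390625), (892.177734375, 40.163124084472656), 32.91173553466797)
 collar ((516.0037841796875, -331.67034912109375), (88.25359344482422, 110.28778076171875), 83.07335662841797) ((523.7747802734375, -325.7718505859375), 52.04005432128906)
 holder+ ((532.930908203125, -323.2431640625), (95.72019958496094, 86.25738525390625), 16.01810073852539)
 slot z 0.08 [[-14.4, -2.5], [6.8, 8.4]] 30
 slot z 0.07 [[-22.5, -3.0], [-1.1, 8.0]] 30
 hole [[-24.6, -23.4], [44.6, 59.9]]
```

```bash
cat >> h.py <<'E'
def yaw(q):
    from scipy.spatial.transform import Rotation as R
    M=R.from_quat([q[1],q[2],q[3],q[0]]).as_matrix();return M
def go(x,y,z=None,psi=None):
    s=env.sense();M=yaw(s["tcp_rot"]);p=np.array(s["tcp_pos"])*1000
    d=np.array([x,y,p[2] if z is None else z])-p
    cur=np.degrees(np.arctan2(M[1,0],M[0,0]))
    print("t",round(s["t"],2),"tcp",p.round(1),"yaw",round(cur,2),"tilt",M[:,2].round(4),"F",np.round(s["ft_force"],1),"T",np.round(s["ft_torque"],2),"w",round(s["grip_width"],4),"q",np.round(s["joint_positions"],2))
    print("units/25mm tool:",(M.T@d/25).round(3),"" if psi is None else ("turn units:",round(-((psi-cur+180)%360-180)/5,2)))
E
python3 - <<'E'
from h import *
for n,hb in(("top",(395,190,455,245)),("scene",(100,145,150,200))):
    im=cv2.imread(f"pics/{n}0.png").astype(int);P=cloud(n,np.load(f"{n}0.npy"))
    m=np.zeros(im.shape[:2],np.uint8);x0,y0,x1,y1=hb
    m[y0:y1,x0:x1]=((P[...,2]>.09)&(P[...,2]<.1)&(im.max(2)<90))[y0:y1,x0:x1]
    k,l,s,_=cv2.connectedComponentsWithStats(m);i=1+s[1:,4].argmax();v,u=np.nonzero(l==i)
    w=(plane(n,np.c_[u,v],.096)[:,:2]*1000).astype(np.float32);mu,e,_=cv2.PCACompute2(w,None)
    print(n,mu,np.degrees(np.arctan2(*e[0,::-1])),cv2.minAreaRect(w),len(w))
go(527.2,-321.3,205,154)
E
```

```text
top [[ 526.7858 -320.4443]] -26.485825 ((527.256591796875, -320.2252502441406), (15.059792518615723, 44.56669235229492), 63.8680419921875) 122
scene [[ 530.987   -324.12457]] -22.450594 ((531.4672241210938, -323.5380859375), (19.101688385009766, 45.19340133666992), 65.50588989257812) 78
t 0.1 tcp [ 146.  -530.   204.9] yaw 15.4 tilt [-2.e-04  1.e-03 -1.e+00] F [ 1.   0.9 -0.1] T [-0.05 -0.07 -0.01] w 0.0936 q [-1.37  0.3   1.52 -0.    1.32 -0.07]
units/25mm tool: [ 1.6917e+01 -4.0000e+00  3.0000e-03] ('turn units:', np.float64(-27.72))
```

Emit:
send_rows(delta_pos=[[0.7, -0.17, 0], [0.7, -0.17, 0], [0.7, -0.17, 0], [0.7, -0.17, 0], [0.7, -0.17, 0], [0.7, -0.17, 0], [0.7, -0.17, 0], [0.7, -0.17, 0]], rotation=[[0, 0, 0], [0, 0, 0], [0, 0, 0], [0, 0, 0], [0, 0, 0], [0, 0, 0], [0, 0, 0], [0, 0, 0]], hand=[-1, -1, -1, -1, -1, -1, -1, -1])

```text
t: 0.77
tcp_pos: [0.2727, -0.4596, 0.2052]
tcp_rot: [-0.0, 0.991, 0.134, -0.0]
ft_force: [-0.9, 0.0, 0.2]
grip_width: 0.0939
gripper_force: 0.0
```

Emit:
send_rows(delta_pos=[[0.7, -0.17, 0], [0.7, -0.17, 0], [0.7, -0.17, 0], [0.7, -0.17, 0], [0.7, -0.17, 0], [0.7, -0.17, 0], [0.7, -0.17, 0], [0.7, -0.17, 0]], rotation=[[0, 0, 0], [0, 0, 0], [0, 0, 0], [0, 0, 0], [0, 0, 0], [0, 0, 0], [0, 0, 0], [0, 0, 0]], hand=[-1, -1, -1, -1, -1, -1, -1, -1])

```text
t: 1.43
tcp_pos: [0.3986, -0.3897, 0.2051]
tcp_rot: [-0.0, 0.991, 0.134, -0.0]
ft_force: [0.0, -0.8, 0.8]
grip_width: 0.094
gripper_force: 0.0
```

Emit:
send_rows(delta_pos=[[0.7, -0.17, 0], [0.7, -0.17, 0], [0.7, -0.17, 0], [0.7, -0.17, 0], [0.7, -0.17, 0], [0.7, -0.17, 0], [0.7, -0.17, 0], [0.7, -0.17, 0]], rotation=[[0, 0, 0], [0, 0, 0], [0, 0, 0], [0, 0, 0], [0, 0, 0], [0, 0, 0], [0, 0, 0], [0, 0, 0]], hand=[-1, -1, -1, -1, -1, -1, -1, -1])

```text
t: 2.1
tcp_pos: [0.5245, -0.3197, 0.205]
tcp_rot: [-0.0, 0.991, 0.134, -0.0]
ft_force: [-0.7, 0.9, 0.2]
grip_width: 0.0939
gripper_force: 0.0
```

Emit:
send_rows(delta_pos=[[0, 0, 0], [0, 0, 0], [0, 0, 0], [0, 0, 0], [0, 0, 0], [0, 0, 0], [0, 0, 0], [0, 0, 0]], rotation=[[0, 0, -1], [0, 0, -1], [0, 0, -1], [0, 0, -1], [0, 0, -1], [0, 0, -1], [0, 0, -1], [0, 0, -1]], hand=[-1, -1, -1, -1, -1, -1, -1, -1])

```text
t: 2.77
tcp_pos: [0.5238, -0.3203, 0.205]
tcp_rot: [-0.0, 0.884, 0.467, -0.0]
ft_force: [-0.6, 0.4, 0.2]
grip_width: 0.0939
gripper_force: 0.0
```

Emit:
send_rows(delta_pos=[[0, 0, 0], [0, 0, 0], [0, 0, 0], [0, 0, 0], [0, 0, 0], [0, 0, 0], [0, 0, 0], [0, 0, 0]], rotation=[[0, 0, -1], [0, 0, -1], [0, 0, -1], [0, 0, -1], [0, 0, -1], [0, 0, -1], [0, 0, -1], [0, 0, -1]], hand=[-1, -1, -1, -1, -1, -1, -1, -1])

```text
t: 3.43
tcp_pos: [0.5238, -0.3203, 0.205]
tcp_rot: [-0.0, 0.671, 0.741, -0.0]
ft_force: [0.3, 0.2, -1.4]
grip_width: 0.0938
gripper_force: 0.0
```

Emit:
send_rows(delta_pos=[[0, 0, 0], [0, 0, 0], [0, 0, 0], [0, 0, 0], [0, 0, 0], [0, 0, 0], [0, 0, 0], [0, 0, 0]], rotation=[[0, 0, -1], [0, 0, -1], [0, 0, -1], [0, 0, -1], [0, 0, -1], [0, 0, -1], [0, 0, -1], [0, 0, -1]], hand=[-1, -1, -1, -1, -1, -1, -1, -1])

```text
t: 4.1
tcp_pos: [0.5238, -0.3203, 0.205]
tcp_rot: [-0.0, 0.377, 0.926, 0.0]
ft_force: [-0.3, -0.5, 0.1]
grip_width: 0.0939
gripper_force: 0.0
```

```bash
python3 -c "
from h import *
go(527.2,-321.3,69,154)"
```

```text
t 4.1 tcp [ 523.8 -320.3  205. ] yaw 135.65 tilt [-7.e-04  5.e-04 -1.e+00] F [-0.3 -0.5  0.1] T [-0.02 -0.12 -0.  ] w 0.0939 q [-0.61  0.44  1.33  0.    1.37 -1.41]
units/25mm tool: [-0.132  0.068  5.44 ] ('turn units:', np.float64(-3.67))
```

Emit:
send_rows(delta_pos=[[-0.13, 0.07, 0], [0, 0, 0.6], [0, 0, 0.6], [0, 0, 0.6], [0, 0, 0.6], [0, 0, 0.6], [0, 0, 0.5], [0, 0, 0.5]], rotation=[[0, 0, 0], [0, 0, -0.9], [0, 0, -0.9], [0, 0, -0.9], [0, 0, -0.97], [0, 0, 0], [0, 0, 0], [0, 0, 0]], hand=[-0.3, -0.3, -0.3, -0.3, -0.3, -0.3, -0.3, -0.3])

```text
t: 4.77
tcp_pos: [0.5275, -0.3214, 0.1044]
tcp_rot: [-0.0, 0.228, 0.974, 0.0]
ft_force: [0.9, -0.2, 0.2]
grip_width: 0.0612
gripper_force: 0.0
```

```bash
python3 -c "
from h import *
go(527.2,-321.0,69,154)
p,d=env.snapshot('scene');cv2.imwrite('pics/s1.png',cv2.resize(p[120:230,60:200,::-1],None,fx=4,fy=4))"
```

```text
t 4.77 tcp [ 527.5 -321.4  104.4] yaw 153.6 tilt [-3.e-04  2.e-04 -1.e+00] F [ 0.9 -0.2  0.2] T [ 0.04 -0.18  0.05] w 0.0612 q [-0.61  0.54  1.42 -0.    1.18 -1.72]
units/25mm tool: [0.016 0.008 1.415] ('turn units:', np.float64(-0.08))
```

View pics/s1.png

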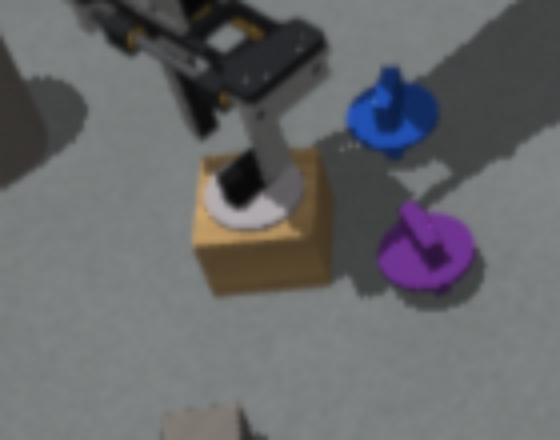

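The fingers straddle the black handle at about (240,180) in the crop, and nothing else is near. I'll descend and grip.

Emit:
send_rows(delta_pos=[[0, 0, 0.35], [0, 0, 0.35], [0, 0, 0.3], [0, 0, 0.2], [0, 0, 0.1], [0, 0, 0.08], [0, 0, 0], [0, 0, 0]], rotation=[[0, 0, 0], [0, 0, 0], [0, 0, 0], [0, 0, 0], [0, 0, 0], [0, 0, 0], [0, 0, 0], [0, 0, 0]], hand=[-0.3, -0.3, -0.3, -0.3, -0.3, -0.3, -0.3, -0.3])

```text
t: 5.48
tcp_pos: [0.5276, -0.3215, 0.0712]
tcp_rot: [0.0, 0.227, 0.974, -0.0]
ft_force: [-0.7, 0.5, 0.1]
grip_width: 0.0613
gripper_force: 0.0
```

Emit:
send_rows(delta_pos=[[0, 0, 0], [0, 0, 0], [0, 0, 0], [0, 0, 0], [0, 0, 0], [0, 0, 0], [0, 0, 0], [0, 0, 0]], rotation=[[0, 0, 0], [0, 0, 0], [0, 0, 0], [0, 0, 0], [0, 0, 0], [0, 0, 0], [0, 0, 0], [0, 0, 0]], hand=[1, 1, 1, 1, 1, 1, 1, 1])

```text
t: 6.15
tcp_pos: [0.5274, -0.3215, 0.071]
tcp_rot: [-0.0, 0.227, 0.974, -0.0]
ft_force: [-1.0, -0.5, -0.1]
grip_width: 0.0136
gripper_force: 30.0
```

Emit:
send_rows(delta_pos=[[0, 0, -0.3], [0, 0, -0.7], [0, 0, -0.8], [0, 0, -0.8], [0, 0, -0.8], [0, 0, -0.8], [0, 0, -0.8], [0, 0, -0.4]], rotation=[[0, 0, 0], [0, 0, 0], [0, 0, 0], [0, 0, 0], [0, 0, 0], [0, 0, 0], [0, 0, 0], [0, 0, 0]], hand=[1, 1, 1, 1, 1, 1, 1, 1])

```text
t: 6.82
tcp_pos: [0.5278, -0.3216, 0.2088]
tcp_rot: [0.001, 0.227, 0.974, -0.0]
ft_force: [0.1, -0.5, -2.4]
grip_width: 0.0139
gripper_force: 30.0
```

```bash
python3 -c "
from h import *
go(535.8,24.0,206,188.5)"
```

```text
t 6.82 tcp [ 527.8 -321.6  208.8] yaw 153.75 tilt [ 0.0022 -0.0014 -1.    ] F [ 0.1 -0.5 -2.4] T [ 0.02 -0.21 -0.02] w 0.0139 q [-0.61  0.45  1.31  0.    1.38 -1.72]
units/25mm tool: [ 5.826 12.539  0.092] ('turn units:', np.float64(-6.95))
```

Emit:
send_rows(delta_pos=[[0.36, 0.78, 0], [0.36, 0.78, 0], [0.36, 0.78, 0], [0.36, 0.78, 0], [0.36, 0.78, 0], [0.36, 0.78, 0], [0.36, 0.78, 0], [0.36, 0.78, 0]], rotation=[[0, 0, 0], [0, 0, 0], [0, 0, 0], [0, 0, 0], [0, 0, 0], [0, 0, 0], [0, 0, 0], [0, 0, 0]], hand=[1, 1, 1, 1, 1, 1, 1, 1])

```text
t: 7.48
tcp_pos: [0.5315, -0.1485, 0.2056]
tcp_rot: [-0.0, 0.227, 0.974, 0.0]
ft_force: [1.0, -0.7, -2.9]
grip_width: 0.0137
gripper_force: 30.0
```

Emit:
send_rows(delta_pos=[[0.36, 0.78, 0], [0.36, 0.78, 0], [0.36, 0.78, 0], [0.36, 0.78, 0], [0.36, 0.78, 0], [0.36, 0.78, 0], [0.36, 0.78, 0], [0.36, 0.78, 0]], rotation=[[0, 0, 0], [0, 0, 0], [0, 0, 0], [0, 0, 0], [0, 0, 0], [0, 0, 0], [0, 0, 0], [0, 0, 0]], hand=[1, 1, 1, 1, 1, 1, 1, 1])

```text
t: 8.15
tcp_pos: [0.5359, 0.0232, 0.2056]
tcp_rot: [-0.0, 0.227, 0.974, -0.0]
ft_force: [-0.2, 0.7, -3.6]
grip_width: 0.0137
gripper_force: 30.0
```

Emit:
send_rows(delta_pos=[[0, 0, 0], [0, 0, 0], [0, 0, 0], [0, 0, 0], [0, 0, 0], [0, 0, 0], [0, 0, 0], [0, 0, 0]], rotation=[[0, 0, -0.9], [0, 0, -0.9], [0, 0, -0.9], [0, 0, -0.9], [0, 0, -0.9], [0, 0, -0.9], [0, 0, -0.9], [0, 0, -0.65]], hand=[1, 1, 1, 1, 1, 1, 1, 1])

```text
t: 8.82
tcp_pos: [0.536, 0.0222, 0.2056]
tcp_rot: [-0.0, -0.076, 0.997, 0.0]
ft_force: [-0.7, -0.4, -2.3]
grip_width: 0.0137
gripper_force: 30.0
```

```bash
python3 - <<'E'
from h import *
go(535.8,24.0,148,188.5)
t,d=env.snapshot('top');p,ds=env.snapshot('scene');np.save('top1.npy',d);cv2.imwrite('top1.png',t[:,:,::-1]);cv2.imwrite('scene1.png',p[:,:,::-1]);np.save('scene1.npy',ds)
k=lambda a:cv2.resize(a,(400,400),interpolation=2)
cv2.imwrite('pics/s2.png',np.hstack([k(t[140:270,210:340,::-1]),k(p[90:240,200:350,::-1])]))
E
```

```text
t 8.82 tcp [536.   22.2 205.6] yaw -171.26 tilt [-9.e-04  1.e-04 -1.e+00] F [-0.7 -0.4 -2.3] T [ 0.09 -0.14 -0.01] w 0.0137 q [-0.03  0.27  1.56  0.    1.31 -1.75]
units/25mm tool: [-0.005  0.074  2.304] ('turn units:', np.float64(0.05))
```

View pics/s2.png

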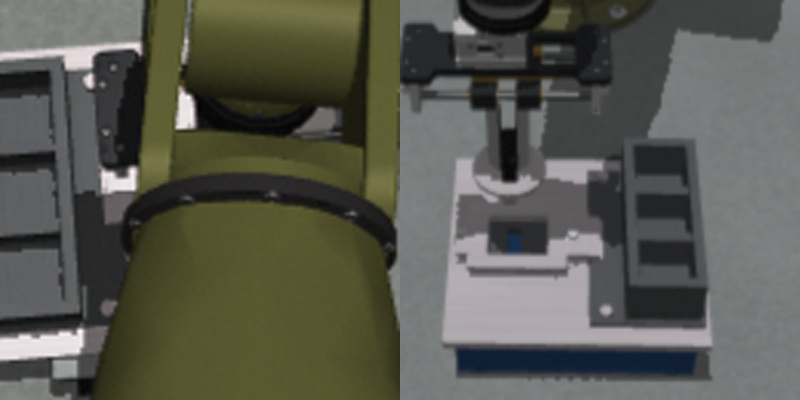

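The bolt hangs straight below the gripper, upright over the strap, and the slot shows at (515,242) in the right panel. Next I descend to just above the nut.

Emit:
send_rows(delta_pos=[[0, 0.07, 0.3], [0, 0, 0.5], [0, 0, 0.5], [0, 0, 0.5], [0, 0, 0.5], [0, 0, 0.5], [0, 0, 0.3], [0, 0, 0.2]], rotation=[[0, 0, 0], [0, 0, 0], [0, 0, 0], [0, 0, 0], [0, 0, 0], [0, 0, 0], [0, 0, 0], [0, 0, 0]], hand=[1, 1, 1, 1, 1, 1, 1, 1])

```text
t: 9.58
tcp_pos: [0.5355, 0.024, 0.1222]
tcp_rot: [-0.001, -0.073, 0.997, 0.0]
ft_force: [0.2, -0.4, -2.9]
grip_width: 0.0139
gripper_force: 30.0
```

Emit:
send_rows(delta_pos=[[0, 0, 0.03], [0, 0, 0.03], [0, 0, 0.02], [0, 0, 0.02], [0, 0, 0.02], [0, 0, 0.02], [0, 0, 0], [0, 0, 0]], rotation=[[0, 0, 0], [0, 0, 0], [0, 0, 0], [0, 0, 0], [0, 0, 0], [0, 0, 0], [0, 0, 0], [0, 0, 0]], hand=[1, 1, 1, 1, 1, 1, 1, 1])

```text
t: 10.25
tcp_pos: [0.536, 0.0238, 0.12]
tcp_rot: [0.0, -0.074, 0.997, 0.0]
ft_force: [0.3, 0.1, -2.5]
grip_width: 0.0139
gripper_force: 30.0
```

```bash
python3 -c "
from h import *
go(535.8,24.0,118,188.5)"
```

```text
t 10.25 tcp [536.   23.8 120. ] yaw -171.5 tilt [ 1.e-04  0.e+00 -1.e+00] F [ 0.3  0.1 -2.5] T [ 0.08 -0.12  0.03] w 0.0139 q [-0.02  0.36  1.66  0.    1.13 -1.74]
units/25mm tool: [0.008 0.007 0.081] ('turn units:', np.float64(-0.0))
```

Emit:
send_rows(delta_pos=[[0, 0, 0.02], [0, 0, 0.02], [0, 0, 0.02], [0, 0, 0.02], [0, 0, 0.02], [0, 0, 0], [0, 0, 0], [0, 0, 0]], rotation=[[0, 0, 0], [0, 0, 0], [0, 0, 0], [0, 0, 0], [0, 0, 0], [0, 0, 0], [0, 0, 0], [0, 0, 0]], hand=[1, 1, 1, 1, 1, 1, 1, 1])

```text
t: 10.92
tcp_pos: [0.536, 0.0239, 0.1175]
tcp_rot: [0.0, -0.074, 0.997, 0.0]
ft_force: [1.1, 0.0, -2.6]
grip_width: 0.0139
gripper_force: 30.0
```

Emit:
send_rows(delta_pos=[[0, 0, 0.02], [0, 0, 0.02], [0, 0, 0], [0, 0, 0], [0, 0, 0], [0, 0, 0], [0, 0, 0], [0, 0, 0]], rotation=[[0, 0, 0], [0, 0, 0], [0, 0, 0], [0, 0, 0], [0, 0, 0], [0, 0, 0], [0, 0, 0], [0, 0, 0]], hand=[1, 1, 1, 1, 1, 1, 1, 1])

```text
t: 11.58
tcp_pos: [0.536, 0.0238, 0.1164]
tcp_rot: [-0.0, -0.074, 0.997, -0.0]
ft_force: [-0.1, -0.2, -3.4]
grip_width: 0.0138
gripper_force: 30.0
```

Emit:
send_rows(delta_pos=[[0, 0, 0.02], [0, 0, 0.02], [0, 0, 0.02], [0, 0, 0.02], [0, 0, 0], [0, 0, 0], [0, 0, 0], [0, 0, 0]], rotation=[[0, 0, 0], [0, 0, 0], [0, 0, 0], [0, 0, 0], [0, 0, 0], [0, 0, 0], [0, 0, 0], [0, 0, 0]], hand=[1, 1, 1, 1, 1, 1, 1, 1])

```text
t: 12.25
tcp_pos: [0.536, 0.0239, 0.1145]
tcp_rot: [0.0, -0.074, 0.997, 0.0]
ft_force: [1.4, -1.1, -3.3]
grip_width: 0.0136
gripper_force: 30.0
```

Emit:
send_rows(delta_pos=[[0, 0, 0.02], [0, 0, 0.02], [0, 0, 0.02], [0, 0, 0.02], [0, 0, 0], [0, 0, 0], [0, 0, 0], [0, 0, 0]], rotation=[[0, 0, 0], [0, 0, 0], [0, 0, 0], [0, 0, 0], [0, 0, 0], [0, 0, 0], [0, 0, 0], [0, 0, 0]], hand=[1, 1, 1, 1, 1, 1, 1, 1])

```text
t: 12.92
tcp_pos: [0.536, 0.0239, 0.1125]
tcp_rot: [0.0, -0.074, 0.997, 0.0]
ft_force: [-1.1, 0.8, -3.3]
grip_width: 0.0136
gripper_force: 30.0
```

The head dropped into the slot without contact. Next I press the strap down in small steps.

Emit:
send_rows(delta_pos=[[0, 0, 0.03], [0, 0, 0.03], [0, 0, 0.03], [0, 0, 0.03], [0, 0, 0.03], [0, 0, 0], [0, 0, 0], [0, 0, 0]], rotation=[[0, 0, 0], [0, 0, 0], [0, 0, 0], [0, 0, 0], [0, 0, 0], [0, 0, 0], [0, 0, 0], [0, 0, 0]], hand=[1, 1, 1, 1, 1, 1, 1, 1])

```text
t: 13.58
tcp_pos: [0.536, 0.0238, 0.1089]
tcp_rot: [0.0, -0.074, 0.997, -0.0]
ft_force: [-1.0, -1.2, 0.0]
grip_width: 0.0142
gripper_force: 30.0
```

Emit:
send_rows(delta_pos=[[0, 0, 0.03], [0, 0, 0.03], [0, 0, 0.03], [0, 0, 0.03], [0, 0, 0.03], [0, 0, 0], [0, 0, 0], [0, 0, 0]], rotation=[[0, 0, 0], [0, 0, 0], [0, 0, 0], [0, 0, 0], [0, 0, 0], [0, 0, 0], [0, 0, 0], [0, 0, 0]], hand=[1, 1, 1, 1, 1, 1, 1, 1])

```text
t: 14.25
tcp_pos: [0.5361, 0.0239, 0.1051]
tcp_rot: [0.0, -0.074, 0.997, -0.0]
ft_force: [-2.5, 1.7, 3.3]
grip_width: 0.0136
gripper_force: 30.0
```

Emit:
send_rows(delta_pos=[[0, 0, 0.03], [0, 0, 0.03], [0, 0, 0.03], [0, 0, 0.03], [0, 0, 0], [0, 0, 0], [0, 0, 0], [0, 0, 0]], rotation=[[0, 0, 0], [0, 0, 0], [0, 0, 0], [0, 0, 0], [0, 0, 0], [0, 0, 0], [0, 0, 0], [0, 0, 0]], hand=[1, 1, 1, 1, 1, 1, 1, 1])

```text
t: 14.92
tcp_pos: [0.5361, 0.0239, 0.1021]
tcp_rot: [0.0, -0.074, 0.997, 0.0]
ft_force: [-3.6, -0.1, 5.7]
grip_width: 0.0137
gripper_force: 30.0
```

```bash
python3 -c "
from h import *
go(535.8,24.0,99,188.5)"
```

```text
t 14.92 tcp [536.1  23.9 102.1] yaw -171.5 tilt [ 2.e-04  0.e+00 -1.e+00] F [-3.6 -0.1  5.7] T [ 0.1   0.53 -0.03] w 0.0137 q [-0.02  0.38  1.67  0.    1.09 -1.74]
units/25mm tool: [0.01  0.007 0.124] ('turn units:', np.float64(0.0))
```

Emit:
send_rows(delta_pos=[[0.03, 0, 0.03], [0, 0, 0.03], [0, 0, 0.03], [0, 0, 0.03], [0, 0, 0.03], [0, 0, 0], [0, 0, 0], [0, 0, 0]], rotation=[[0, 0, 0], [0, 0, 0], [0, 0, 0], [0, 0, 0], [0, 0, 0], [0, 0, 0], [0, 0, 0], [0, 0, 0]], hand=[1, 1, 1, 1, 1, 1, 1, 1])

```text
t: 15.58
tcp_pos: [0.5361, 0.0238, 0.0989]
tcp_rot: [0.001, -0.074, 0.997, -0.0]
ft_force: [-0.1, 0.6, 8.3]
grip_width: 0.0139
gripper_force: 30.0
```

```bash
python3 -c "
from h import *
go(535.8,24.0,98,188.5)"
```

```text
t 15.58 tcp [536.1  23.8  98.9] yaw -171.5 tilt [ 2.3e-03  1.0e-04 -1.0e+00] F [-0.1  0.6  8.3] T [0.24 0.1  0.03] w 0.0139 q [-0.02  0.38  1.67  0.    1.08 -1.74]
units/25mm tool: [0.01  0.008 0.038] ('turn units:', np.float64(0.0))
```

Emit:
send_rows(delta_pos=[[0, 0, 0.03], [0, 0, 0.03], [0, 0, 0.01], [0, 0, 0], [0, 0, 0], [0, 0, 0], [0, 0, 0], [0, 0, 0]], rotation=[[0, 0, 0], [0, 0, 0], [0, 0, 0], [0, 0, 0], [0, 0, 0], [0, 0, 0], [0, 0, 0], [0, 0, 0]], hand=[1, 1, 1, 1, 1, 1, 1, 1])

```text
t: 16.25
tcp_pos: [0.5361, 0.0238, 0.0973]
tcp_rot: [0.001, -0.074, 0.997, -0.0]
ft_force: [-0.9, 1.1, 10.4]
grip_width: 0.014
gripper_force: 30.0
```

```bash
python3 -c "
from h import *
go(535.8,24.0,98,188.5)"
```

```text
t 16.25 tcp [536.1  23.8  97.3] yaw -171.5 tilt [ 2.4e-03  2.0e-04 -1.0e+00] F [-0.9  1.1 10.4] T [0.28 0.15 0.  ] w 0.014 q [-0.02  0.38  1.68  0.    1.08 -1.74]
units/25mm tool: [ 0.01   0.008 -0.027] ('turn units:', np.float64(0.0))
```

Emit:
send_rows(delta_pos=[[0, 0, 0], [0, 0, 0], [0, 0, 0], [0, 0, 0], [0, 0, 0], [0, 0, 0], [0, 0, 0], [0, 0, 0]], rotation=[[0, 0, 0.6], [0, 0, 0.6], [0, 0, 0.6], [0, 0, 0.6], [0, 0, 0.6], [0, 0, 0], [0, 0, 0], [0, 0, 0]], hand=[1, 1, 1, 1, 1, 1, 1, 1])

```text
t: 16.92
tcp_pos: [0.5363, 0.0237, 0.0974]
tcp_rot: [0.002, 0.057, 0.998, 0.0]
ft_force: [0.6, 0.6, 10.4]
grip_width: 0.0139
gripper_force: 30.0
```

```bash
python3 -c "
from h import *
go(535.8,24.0,98,98.5)"
```

```text
t 16.92 tcp [536.3  23.7  97.4] yaw 173.5 tilt [ 0.0031 -0.     -1.    ] F [ 0.6  0.6 10.4] T [ 0.08 -0.14 -0.07] w 0.0139 q [-0.02  0.38  1.68  0.    1.08 -1.48]
units/25mm tool: [ 0.023  0.008 -0.022] ('turn units:', np.float64(15.0))
```

Emit:
send_rows(delta_pos=[[0, 0, 0], [0, 0, 0], [0, 0, 0], [0, 0, 0], [0, 0, 0], [0, 0, 0], [0, 0, 0], [0, 0, 0]], rotation=[[0, 0, 0.8], [0, 0, 0.8], [0, 0, 0.8], [0, 0, 0.8], [0, 0, 0.8], [0, 0, 0.8], [0, 0, 0.8], [0, 0, 0.4]], hand=[1, 1, 1, 1, 1, 1, 1, 1])

```text
t: 17.58
tcp_pos: [0.5363, 0.0237, 0.0975]
tcp_rot: [0.001, 0.315, 0.949, 0.0]
ft_force: [0.7, 0.1, 11.0]
grip_width: 0.014
gripper_force: 30.0
```

Emit:
send_rows(delta_pos=[[0, 0, 0], [0, 0, 0], [0, 0, 0], [0, 0, 0], [0, 0, 0], [0, 0, 0], [0, 0, 0], [0, 0, 0]], rotation=[[0, 0, 0.8], [0, 0, 0.8], [0, 0, 0.8], [0, 0, 0.8], [0, 0, 0.8], [0, 0, 0.8], [0, 0, 0.2], [0, 0, 0]], hand=[1, 1, 1, 1, 1, 1, 1, 1])

```text
t: 18.25
tcp_pos: [0.5363, 0.0237, 0.0974]
tcp_rot: [0.001, 0.512, 0.859, 0.001]
ft_force: [0.4, 0.2, 10.8]
grip_width: 0.0138
gripper_force: 30.0
```

```bash
python3 -c "
from h import *
go(535.8,24.0,98,98.5)"
```

```text
t 18.25 tcp [536.3  23.7  97.4] yaw 118.43 tilt [ 2.9e-03 -2.0e-04 -1.0e+00] F [ 0.4  0.2 10.8] T [-0.07  0.02  0.12] w 0.0138 q [-0.02  0.38  1.68 -0.    1.08 -0.52]
units/25mm tool: [ 0.021 -0.011 -0.023] ('turn units:', np.float64(3.99))
```

Emit:
send_rows(delta_pos=[[0, 0, 0], [0, 0, 0], [0, 0, 0], [0, 0, 0], [0, 0, 0], [0, 0, 0], [0, 0, 0], [0, 0, 0]], rotation=[[0, 0, 0.5], [0, 0, 0.5], [0, 0, 0.5], [0, 0, 0.5], [0, 0, 0.4], [0, 0, 0.4], [0, 0, 0.4], [0, 0, 0]], hand=[1, 1, 1, 1, 1, 1, 1, 1])

```text
t: 18.92
tcp_pos: [0.5363, 0.0237, 0.0974]
tcp_rot: [0.001, 0.627, 0.779, 0.001]
ft_force: [0.3, 0.7, 10.7]
grip_width: 0.0139
gripper_force: 30.0
```

```bash
python3 -c "
from h import *
go(535.8,24.0,98,98.5)"
```

```text
t 18.92 tcp [536.3  23.7  97.4] yaw 102.39 tilt [ 2.8e-03 -2.0e-04 -1.0e+00] F [ 0.3  0.7 10.7] T [-0.07  0.09  0.14] w 0.0139 q [-0.02  0.38  1.68 -0.    1.08 -0.24]
units/25mm tool: [ 0.016 -0.015 -0.023] ('turn units:', np.float64(0.78))
```

Emit:
send_rows(delta_pos=[[0, 0, 0], [0, 0, 0], [0, 0, 0], [0, 0, 0], [0, 0, 0], [0, 0, 0], [0, 0, 0], [0, 0, 0]], rotation=[[0, 0, 0.2], [0, 0, 0.2], [0, 0, 0.2], [0, 0, 0.2], [0, 0, 0], [0, 0, 0], [0, 0, 0], [0, 0, 0]], hand=[1, 1, 1, 1, 1, 1, 1, 1])

```text
t: 19.58
tcp_pos: [0.5363, 0.0237, 0.0974]
tcp_rot: [0.001, 0.653, 0.758, 0.001]
ft_force: [0.5, -1.1, 10.6]
grip_width: 0.0138
gripper_force: 30.0
```

```bash
python3 -c "
from h import *
go(535.8,24.0,98,98.5)"
```

```text
t 19.58 tcp [536.3  23.7  97.4] yaw 98.51 tilt [ 2.9e-03 -2.0e-04 -1.0e+00] F [ 0.5 -1.1 10.6] T [-0.06  0.07  0.15] w 0.0138 q [-0.02  0.38  1.68 -0.    1.08 -0.17]
units/25mm tool: [ 0.016 -0.016 -0.023] ('turn units:', np.float64(0.0))
```

Emit:
send_rows(delta_pos=[[0, 0, 0], [0, 0, 0], [0, 0, 0], [0, 0, 0], [0, 0, 0], [0, 0, 0], [0, 0, 0], [0, 0, 0]], rotation=[[0, 0, 0.2], [0, 0, 0.2], [0, 0, 0.2], [0, 0, 0.2], [0, 0, 0], [0, 0, 0], [0, 0, 0], [0, 0, 0]], hand=[1, 1, 1, 1, 1, 1, 1, 1])

```text
t: 20.25
tcp_pos: [0.5358, 0.0238, 0.0973]
tcp_rot: [0.001, 0.679, 0.734, 0.001]
ft_force: [-4.2, 0.2, 12.0]
grip_width: 0.0138
gripper_force: 30.0
```

```bash
python3 -c "
from h import *
go(535.8,24.0,98,98.5)"
```

```text
t 20.25 tcp [535.8  23.8  97.3] yaw 94.53 tilt [ 0.0015 -0.     -1.    ] F [-4.2  0.2 12. ] T [0.12 0.74 0.31] w 0.0138 q [-0.02  0.38  1.68  0.    1.08 -0.1 ]
units/25mm tool: [ 0.006  0.002 -0.027] ('turn units:', np.float64(-0.79))
```

Emit:
send_rows(delta_pos=[[0, 0, 0], [0, 0, 0], [0, 0, 0], [0, 0, 0], [0, 0, 0], [0, 0, 0], [0, 0, 0], [0, 0, 0]], rotation=[[0, 0, 0.2], [0, 0, 0.2], [0, 0, 0.2], [0, 0, 0], [0, 0, 0], [0, 0, 0], [0, 0, 0], [0, 0, 0]], hand=[1, 1, 1, 1, 1, 1, 1, 1])

```text
t: 20.92
tcp_pos: [0.5354, 0.0239, 0.0973]
tcp_rot: [0.0, 0.697, 0.717, 0.0]
ft_force: [-7.3, 1.7, 13.5]
grip_width: 0.0141
gripper_force: 30.3
```

```bash
python3 -c "
from h import *
go(535.8,24.0,98,98.5)"
```

```text
t 20.92 tcp [535.4  23.9  97.3] yaw 91.55 tilt [ 6.e-04  0.e+00 -1.e+00] F [-7.3  1.7 13.5] T [0.24 1.25 0.49] w 0.0141 q [-0.02  0.38  1.68  0.    1.08 -0.05]
units/25mm tool: [ 0.003  0.016 -0.029] ('turn units:', np.float64(-1.39))
```

The stop is felt at about 95–97°. I'll relieve it slightly and let the bolt rise.

Emit:
send_rows(delta_pos=[[0, 0, 0], [0, 0, 0], [0, 0, -0.03], [0, 0, -0.03], [0, 0, -0.03], [0, 0, -0.03], [0, 0, -0.03], [0, 0, 0]], rotation=[[0, 0, -0.3], [0, 0, -0.3], [0, 0, 0], [0, 0, 0], [0, 0, 0], [0, 0, 0], [0, 0, 0], [0, 0, 0]], hand=[1, 1, 1, 1, 1, 1, 1, 1])

```text
t: 21.58
tcp_pos: [0.5354, 0.0239, 0.1005]
tcp_rot: [0.0, 0.679, 0.734, 0.0]
ft_force: [-3.9, 1.1, 7.5]
grip_width: 0.0134
gripper_force: 30.0
```

```bash
python3 -c "
from h import *
go(535.8,24.0,102.3,98.5)"
```

```text
t 21.58 tcp [535.4  23.9 100.5] yaw 94.5 tilt [ 4.e-04  2.e-04 -1.e+00] F [-3.9  1.1  7.5] T [0.18 0.61 0.02] w 0.0134 q [-0.02  0.38  1.67  0.    1.09 -0.1 ]
units/25mm tool: [ 0.004  0.017 -0.072] ('turn units:', np.float64(-0.8))
```

Emit:
send_rows(delta_pos=[[0, 0, -0.02], [0, 0, -0.02], [0, 0, -0.02], [0, 0, 0], [0, 0, 0], [0, 0, 0], [0, 0, 0], [0, 0, 0]], rotation=[[0, 0, 0], [0, 0, 0], [0, 0, 0], [0, 0, 0], [0, 0, 0], [0, 0, 0], [0, 0, 0], [0, 0, 0]], hand=[1, 1, 1, 1, 1, 1, 1, 1])

```text
t: 22.25
tcp_pos: [0.5354, 0.0239, 0.1019]
tcp_rot: [0.0, 0.679, 0.734, 0.0]
ft_force: [-2.7, 2.0, 7.0]
grip_width: 0.0136
gripper_force: 30.0
```

Emit:
send_rows(delta_pos=[[0, 0, -0.02], [0, 0, -0.01], [0, 0, 0], [0, 0, 0], [0, 0, 0], [0, 0, 0], [0, 0, 0], [0, 0, 0]], rotation=[[0, 0, 0], [0, 0, 0], [0, 0, 0], [0, 0, 0], [0, 0, 0], [0, 0, 0], [0, 0, 0], [0, 0, 0]], hand=[1, 1, 1, 1, 1, 1, 1, 1])

```text
t: 22.92
tcp_pos: [0.5354, 0.0239, 0.1025]
tcp_rot: [0.0, 0.679, 0.734, 0.0]
ft_force: [-0.9, 2.7, 4.8]
grip_width: 0.0139
gripper_force: 30.0
```

```bash
python3 -c "
from h import *
go(535.8,24.0,102.3,98.5)"
```

```text
t 22.92 tcp [535.4  23.9 102.5] yaw 94.5 tilt [ 3.e-04  2.e-04 -1.e+00] F [-0.9  2.7  4.8] T [0.53 0.22 0.04] w 0.0139 q [-0.02  0.38  1.67  0.    1.09 -0.1 ]
units/25mm tool: [0.004 0.017 0.01 ] ('turn units:', np.float64(-0.8))
```

Emit:
send_rows(delta_pos=[[0, 0, -0.02], [0, 0, 0], [0, 0, 0], [0, 0, 0], [0, 0, 0], [0, 0, 0], [0, 0, 0], [0, 0, 0]], rotation=[[0, 0, 0], [0, 0, 0], [0, 0, 0], [0, 0, 0], [0, 0, 0], [0, 0, 0], [0, 0, 0], [0, 0, 0]], hand=[1, 1, 1, 1, 1, 1, 1, 1])

```text
t: 23.58
tcp_pos: [0.5353, 0.0238, 0.1029]
tcp_rot: [0.0, 0.679, 0.734, 0.0]
ft_force: [0.9, 5.3, 2.2]
grip_width: 0.0138
gripper_force: 30.0
```

Emit:
send_rows(delta_pos=[[0, 0, -0.02], [0, 0, 0], [0, 0, 0], [0, 0, 0], [0, 0, 0], [0, 0, 0], [0, 0, 0], [0, 0, 0]], rotation=[[0, 0, 0], [0, 0, 0], [0, 0, 0], [0, 0, 0], [0, 0, 0], [0, 0, 0], [0, 0, 0], [0, 0, 0]], hand=[1, 1, 1, 1, 1, 1, 1, 1])

```text
t: 24.25
tcp_pos: [0.5353, 0.0238, 0.103]
tcp_rot: [-0.0, 0.679, 0.734, 0.0]
ft_force: [4.7, 5.3, -3.0]
grip_width: 0.0141
gripper_force: 30.0
```

Seated: the bolt now takes the strap load. I'll release, back off and check.

Emit:
send_rows(delta_pos=[[0, 0, 0.02], [0, 0, 0], [0, 0, 0], [0, 0, 0], [0, 0, 0], [0, 0, 0], [0, 0, 0], [0, 0, 0]], rotation=[[0, 0, 0], [0, 0, 0], [0, 0, 0], [0, 0, 0], [0, 0, 0], [0, 0, 0], [0, 0, 0], [0, 0, 0]], hand=[0.5, 0.2, -0.2, -0.3, -0.3, -0.3, -0.3, -0.3])

```text
t: 24.92
tcp_pos: [0.5353, 0.0237, 0.103]
tcp_rot: [0.0, 0.679, 0.734, -0.0]
ft_force: [0.2, -0.4, 0.1]
grip_width: 0.0607
gripper_force: 0.0
```

Emit:
send_rows(delta_pos=[[0, 0, -0.1], [0, 0, -0.3], [0, 0, -0.6], [0, 0, -0.8], [0, 0, -0.8], [0, 0, -0.8], [0, 0, -0.8], [0, 0, -0.4]], rotation=[[0, 0, 0], [0, 0, 0], [0, 0, 0], [0, 0, 0], [0, 0, 0], [0, 0, 0], [0, 0, 0], [0, 0, 0]], hand=[-0.3, -0.3, -0.3, -0.3, -0.3, -0.3, -0.3, -0.3])

```text
t: 25.58
tcp_pos: [0.5358, 0.0237, 0.221]
tcp_rot: [0.001, 0.679, 0.734, 0.001]
ft_force: [0.2, 1.4, 0.6]
grip_width: 0.0613
gripper_force: 0.0
```

```bash
python3 - <<'E'
from h import *
go(535.8,24.0,102.3,98.5)
p,d=env.snapshot('scene');P=cloud('scene',d)
cv2.imwrite('pics/s4.png',cv2.resize(p[100:250,190:340,::-1],(600,600),interpolation=2))
m=np.zeros(d.shape,bool);m[130:230,210:300]=1
b=(p.max(2)<60)&m&(P[...,2]>.105)&(P[...,2]<.125)
G=np.array([536.7,18.1])
n=np.hypot(P[...,0]*1000-535.5,P[...,1]*1000-24)<33
print("collar z",np.percentile(P[...,2][n&m&(p.max(2)>120)],[10,50,90]).round(4),"handle top",np.percentile(P[...,2][n&m&(p.max(2)<70)],[50,90,98]).round(4))
E
```

```text
t 25.58 tcp [535.8  23.7 221. ] yaw 94.5 tilt [ 3.4e-03 -1.0e-04 -1.0e+00] F [0.2 1.4 0.6] T [-0.02 -0.07  0.02] w 0.0613 q [-0.02  0.26  1.54  0.    1.34 -0.1 ]
units/25mm tool: [ 0.012 -0.017  4.75 ] ('turn units:', np.float64(-0.8))
collar z [0.097  0.0984 0.1007] handle top [0.1205 0.1299 0.1316]
```

View pics/s4.png

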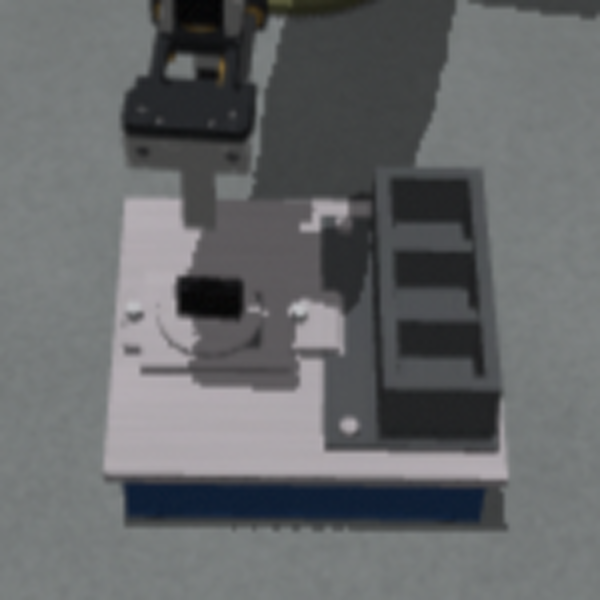

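The crop shows the bolt upright at about (208,310) with its handle now along the shaker's y. The collar top measures 98 mm, as expected when seated, and the strap is held down with the gripper clear of everything. I'm handing in.

```bash
python3 -c "
from plant import env
print(env.finish_job())"
```

```text
the job is handed in; nothing more can be done
None
```

The bolt is seated at its clockwise stop and holds the strap down by itself; the job was handed in at about 26 s, with the gripper clear and forces staying under about 15 N in the readings.

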